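Clamp the key blank and swing the gauge away

ROBOT

A 6-joint arm with a two-finger parallel gripper is mounted at the origin on the work surface. World frame = base frame: x ahead of the robot, y to its left, z up, the work surface at z = 0. Lengths are in m, angles in rad, forces in N, time in s.
With the tool pointing down it reaches from about 0.275 to 1 m from the base axis. Payload 8.4 kg.
Tool frame: the origin (TCP) lies at the very end of the fingers, on their centre line; the grasp point (between the pads) lies 19 mm behind it (env.pinch_z is the distance from the TCP to the grasp point, in m); z points along the fingers, y is the line along which they close (so a half turn about z gives the same grasp; the last joint's range is limited). The gripper opens to 85 mm and grips with 20 to 120 N. Pads are 22 mm wide; open, the fingers measure 114 mm over their backs; the gripper's body (76 mm by 85 mm) begins 54 mm behind the grasp point. The pads swing forward as they close: fully open they stand 13 mm farther back than shut.
Start: joints at [1.176, 0.353, 1.633, -0, 1.155, -0.002], TCP at [0.239, 0.577, 0.231] pointing down, gripper open.
Joint ranges: [-2.63, 2.63], [-0.92, 2.1], [0.06, 2.66], [-1.3, 4.44], [0, 2.69], [-3.02, 3.02]. Speed limits (rad/s): [2.22, 2.22, 2.79, 3.14, 3.14, 3.14].

INTERFACE

Orientations are given as a rotation vector (axis times angle).
In Python, from cell import env gives the robot as it stands. The module is installed in compiled form; this text tells all that it offers.
- The arm moves only by the tool play_rows, never from a script. Its argument "steps" is a list of rows, each an object with "xyz": the shift along the world's x, y, z in cm, a list of three; "turn": the turn, a rotation vector about the world's x, y, z in rad, a list of three. In form: [{"xyz": [dx, dy, dz], "turn": [ax, ay, az]}, ...]. A call has 1 to 8 rows; each row is the pose to reach, as a shift and turn from the pose commanded when the call began; what a row does not reach only later rows make up. A row lasts 1/8 s, in which the tool goes at most 62.5 mm and 10.7 degrees, less where a joint would pass 70% of its speed; a pose out of reach is approached as far as the arm can. A call with a gripper value outside its range is refused whole. "claw" is the opening, from 0 (shut) to 1 (fully open), set as the call begins (left out, the last holds). The fingers move at their own pace and stop on an object; the grip force is fixed at half the most. Time passes only in rows, so rows that repeat a pose let the fingers close. It gives the time, the measured TCP pose, the force, the opening and the grip force at its end, in the units of the state.
- env.sense(): the state, without advancing time (a new reading comes with each control period).
- env.grab_frame(name): name is "scene" or "top" or "wrist"; returns a dict with "img" (400x640x3 uint8, blue, green, red), "range_z" (400x640 float32, m along the optical axis (not along the pixel's ray), 0 where there is no reading), "camera_matrix" (3x3 intrinsics, pixels), "k1" (the pictures are not rectified: a ray, as slopes to the right and down, at radius r is drawn at 1 + k1 r^2 times it, then the intrinsics apply), "origin" and "rotation" of the camera in the world. Camera axes: x right, y down, z forward; pixel columns grow to the right and rows downward; lengths in m; the calibration is good to about 2 mm. A picture is of the moment at which its call begins.
- env.close_job(): hands the job in; it is judged then, once.
The state is a dict: "clock": time; "joints": joint angles; "joint_vel": joint speeds; "joint_efforts": joint torques, N m; "tool_pos": TCP position; "ee_rot": TCP orientation; "wrist_force": force on the tool from outside, world axes, zero at the start; "ft_torque": the same for the moment, N m; "width": finger opening in m; "finger_force": force on a finger pad.
Only numpy, scipy, OpenCV 4.12 (cv2) and the standard library are available. Lean on these libraries where they do the work, as an engineer would, in place of code of your own. Each camera call takes 0.05 s, during which the arm holds its last target. There are 200 camera calls.

TASK

On the key-cutting machine, turn the three-spoke handwheel fully clockwise (seen from above) by pushing on a spoke, until the vice jaw has closed on the key blank and the wheel stops. Only then push the long gauge arm away from the blank's tip, as far as it swings, so the cutter has room. Do not touch or lift the blank, leave the can, the tub and the jar where they stand, and finish with the hand clear, the wheel still tight and the arm still swung out.

Things in the scene. Friction and masses are not known exactly. Their poses are not given: they have to be found in the camera images.
- machine: Fixed key-cutting machine, front (-x) to the robot. Grey bed: x -100 to 120, y -170 to 170 mm in its frame, flat top 50 mm above the table; red motor cover 110 mm high beside it, y 170 to 320. Origin at table height under the bed. In its frame: vice jaws x -60 to -10, y -23 to 27 mm, tops 66 mm above the table; wheel axis at (20, 100), gauge pivot at (5, -130) mm.
- wheel_hub (a point): Point on the vertical axis of the handwheel at the height of the middle of its spokes, 90 mm above the table. The black hub is 34 mm across and rises 10 mm above this point. Under the spokes there is 35 mm of free height to the bed, apart from a round 40 mm boss on the axis and the flat drive bar of the jaw, 65 mm above the table at the top.
- spoke_end (a point): Centre of the 18 mm black ball on the end of one of the wheel's three equal spokes, 60 mm from the axis, at spoke height. The other two spokes are 120 degrees either way. Spokes are level round steel bars 10 mm thick. Turns with the wheel.
- wheel (a joint): Angle of the handwheel, rad: 0 = jaw open, grows clockwise seen from above, 2.2 = hard stop with the jaw closed on the blank. Starts between 0 and 0.9. It stays where it is left; friction 0.12 N m (about 3 N at 45 mm from the axis). It moves the jaw 2.5 mm per rad.
- jaw: Moving steel jaw of the vice, 50 by 16 mm, 6 mm high, driven by the wheel; slides along the machine's -y towards the fixed jaw. Origin at the middle of its gripping edge, at its underside, 60 mm above the table.
- blank: Loose flat brass key blank lying flat between the jaws: blade 70 by 10 mm, 3 mm thick, along the machine's x, with a 26 mm round bow overhanging towards the machine's front. Origin on the underside of the blade, 28 mm from its tip, 60 mm above the table.
- gauge (a joint): Angle of the gauge arm, rad: about 0 (0 to 0.1 at the start) = across the tip of the blank, along the machine's +y; grows clockwise seen from above; 1.5 = hard stop, swung out along the machine's +x. It stays where it is left; friction 0.05 N m (about 1 N at 55 mm from the pivot).
- gauge_pivot (a point): Point on the vertical axis of the gauge arm at the mid-height of the arm, 76 mm above the table. The round pivot is 22 mm across, top 84 mm above the table.
- gauge_end (a point): Middle of the free end face of the gauge arm, 124 mm from the pivot, mid-height, 76 mm above the table. The arm is a straight steel bar 10 mm wide and 12 mm high, its underside 20 mm above the bed, and turns with the joint.
- can: Standing closed steel can with a paper label, 52 mm across, 110 mm high; bystander. Origin at the centre of its underside.
- tub: Standing open white plastic tub, 80 mm across the rim, 55 mm high; bystander. Origin at the centre of its underside.
- jar: Standing amber glass jar with a black cap, 56 mm across, 75 mm high; bystander. Origin at the centre of its underside.

How it is judged:
On the way, in this order (a step that is already met when the one before it is completed fails the run):
1. the wheel is tight and the jaw closed on the blank, the gauge arm still across its tip (value of joint wheel above 2.1 rad and value of joint gauge below 0.3 rad), for 0.2 s.
2. the gauge arm is swung out to its stop, the wheel still tight (value of joint gauge above 1.38 rad and value of joint wheel above 2.1 rad), for 0.2 s.
At the end, for the whole second after the job is handed in: wheel within 0.1 rad of its closed stop, jaw pressing on the blank (over 1 N), gauge arm within 0.12 rad of its swung-out stop, blank within 12 mm of where it lay, can, tub and jar within 30 mm of where they stood (all of step 2 and contact force between jaw and blank above 1 N and distance of blank from where it was at the start of the episode below 0.012 m and linear speed of blank below 0.02 m/s and distance of each of can, tub, jar from where it was at the start of the episode below 0.03 m); the robot touches nothing.
It fails at once if the gauge arm was swung away before the blank was clamped (value of joint gauge above 0.4 rad and value of joint wheel below 2 rad).
It fails at once if the blank was touched by the robot (contact force between any of the fingers, the arm and blank above 1 N).
It fails at once if the blank was lifted or pulled out of the vice (distance of blank from where it was at the start of the episode above 0.015 m or height (world z) of blank above 0.068 m).
It fails at once if the can, tub or jar was moved, lifted or knocked over (distance of any of can, tub, jar from where it was at the start of the episode above 0.03 m or angle between any of can, tub, jar's own z axis and vertical above 0.5 rad).
It also fails if it takes over 58 s, if anything falls off the work surface, if the arm or the gripper's body presses on something with over 40 N, if the wrist force passes 120 N, or if a joint passes its speed limit or range.

## Working session

There is one attempt and no reset: what is moved stays moved. The work goes in short steps, Python scripts to look and compute and a tool call to move; the robot and the scene stay as the last step left them, time stands still between calls to the robot, and variables do not carry over. Pictures are saved under pics/ and viewed, at most 10 in all, crops included, and the job is handed in when it is done.

Besides the shell and the picture viewer there is one more tool, called after "Call:" by a JSON object that holds its "name" and its "arguments", one argument or row to a line. play_rows: Moves the arm, as the interface text tells. Its arguments: {"type":"object","properties":{"steps":{"type":"array"},"claw":{"type":"number"}},"required":["steps"]}

```bash
mkdir -p pics
cat > h.py <<'E'
import numpy as np, cv2
from cell import env
def ray(f,u,v):
    K=np.array(f["camera_matrix"]);k=f["k1"]
    d=np.array([(u-K[0,2])/K[0,0],(v-K[1,2])/K[1,1]]);s=d.copy()
    for _ in range(20): s=d/(1+k*(s@s))
    return np.array(f["rotation"])@np.array([s[0],s[1],1.])
def onplane(f,u,v,z):
    r=ray(f,u,v);o=np.array(f["origin"]);return o+r*(z-o[2])/r[2]
def pt(f,u,v):
    return np.array(f["origin"])+ray(f,u,v)*f["range_z"][int(v),int(u)]
E
python3 - <<'E'
from h import *
for n in("top","scene"):
    f=env.grab_frame(n);cv2.imwrite(f"pics/{n}1.png",f["img"]);print(n,f["origin"],f["camera_matrix"],f["k1"]);np.save(f"{n}.npy",f,allow_pickle=True)
print(env.sense())
E
```

```text
top [ 0.50184265 -0.02332526  0.91099502] [[439.56986296   0.         311.61996018]
 [  0.         439.56986296 201.62770592]
 [  0.           0.           1.        ]] -0.04643491484180621
scene [0.93067383 0.39173199 0.76729111] [[457.62230123   0.         311.9030693 ]
 [  0.         457.62230123 204.34314726]
 [  0.           0.           1.        ]] -0.026305105371362096
{'clock': 0.1, 'joints': array([ 1.17561375e+00,  3.53631936e-01,  1.63404629e+00, -1.65062598e-05,
        1.15519386e+00, -2.37034336e-03]), 'joint_vel': array([-0.00098866, -0.0002022 , -0.00189914,  0.00067426,  0.00119523,
       -0.00019998]), 'joint_efforts': array([-1.65839741e-03, -6.06353259e+01, -3.42819107e+01, -1.43332468e-04,
        4.00130753e-03,  1.00904322e-05]), 'tool_pos': array([0.23906819, 0.57701449, 0.23060938]), 'ee_rot': array([-6.13011834e-01, -3.08096131e+00,  1.97468576e-03]), 'wrist_force': array([0.00974653, 0.28230266, 0.89077727]), 'ft_torque': array([-0.03677458, -0.03187761, -0.0224535 ]), 'finger_force': 0.0, 'width': 0.08560686401557038}
```

View pics/top1.png

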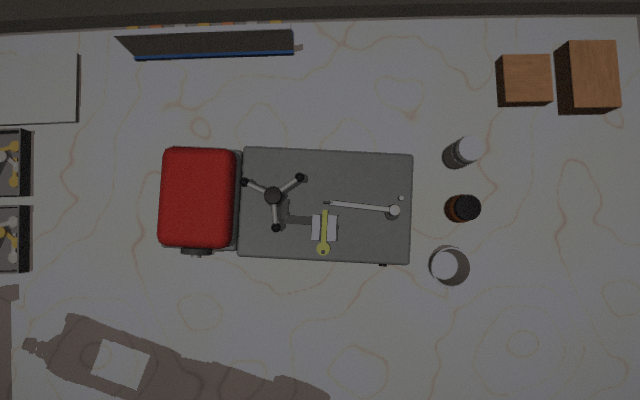

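View pics/scene1.png

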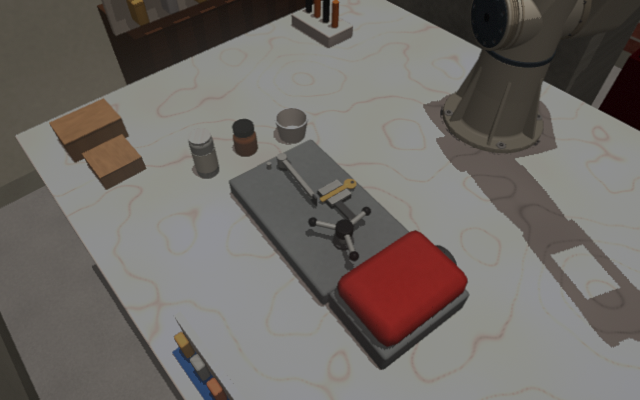

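The top view shows the hub at (273,196), with balls at (244,182), (300,177) and (276,228). The gauge pivot is at (395,210) with its arm end at (326,203), and the blank's bow is at (323,249). The bystanders stand to the right, at x≥430. The scene view shows the same layout.

Run:
```python
from h import *
f=np.load("top.npy",allow_pickle=True).item()
im=f["img"];hsv=cv2.cvtColor(im,cv2.COLOR_BGR2HSV)
m=((im.max(2)<38)).astype(np.uint8);m[:, :238]=0;m[:,320:]=0;m[:165]=0;m[240:]=0
n,l,s,c=cv2.connectedComponentsWithStats(m)
for i in range(1,n):
    if s[i,4]>15: print(s[i],c[i],onplane(f,*c[i],.093)[:2])
P={}
for k,(u,v,z) in dict(hub=(273,195.5,.1),b1=(244,182,.095),b2=(300,177,.095),b3=(276,228,.095),piv=(394.5,210.5,.084),gend=(325,203,.082),bow=(323,249,.063),c1=(244,147,.05),c2=(412.5,154,.05),c3=(410,264,.05),c4=(238,256,.05)).items():
    P[k]=onplane(f,u,v,z)[:2];print(k,P[k].round(4),pt(f,u,v).round(3))
for k in("b1","b2","b3","gend"):
    d=P[k]-P["piv" if k=="gend" else "hub"];print(k,np.hypot(*d),np.degrees(np.arctan2(d[1],d[0])))
d=P["hub"]-P["piv"];print("yaw",np.degrees(np.arctan2(d[1],d[0])-np.arctan2(230,15)),np.hypot(*d))
```

```text
Traceback (most recent call last):
  File "h.py", line 9, in onplane
    r=ray(f,u,v);o=np.array(f["origin"]);return o+r*(z-o[2])/r[2]
                                                             ~^^^
IndexError: invalid index to scalar variable.
```

```bash
sed -i 's/return np.array(f\["rotation"\])@/return cv2.Rodrigues(np.array(f["rotation"],float))[0]@/' h.py
python3 - <<'E'
from h import *
f=np.load("top.npy",allow_pickle=True).item();print(f["rotation"])
im=f["img"]
m=((im.max(2)<38)).astype(np.uint8);m[:, :238]=0;m[:,320:]=0;m[:165]=0;m[240:]=0
n,l,s,c=cv2.connectedComponentsWithStats(m)
for i in range(1,n):
    if s[i,4]>15: print(s[i],c[i],onplane(f,*c[i],.093)[:2])
P={}
for k,(u,v,z) in dict(hub=(273,195.5,.1),b1=(244,182,.095),b2=(300,177,.095),b3=(276,228,.095),piv=(394.5,210.5,.084),gend=(325,203,.082),bow=(323,249,.063),c1=(244,147,.05),c2=(412.5,154,.05),c3=(410,264,.05),c4=(238,256,.05)).items():
    P[k]=onplane(f,u,v,z)[:2];print(k,P[k].round(4),pt(f,u,v).round(3))
for k in("b1","b2","b3","gend"):
    d=P[k]-P["piv" if k=="gend" else "hub"];print(k,np.hypot(*d),np.degrees(np.arctan2(d[1],d[0])))
d=P["hub"]-P["piv"];print("yaw",np.degrees(np.arctan2(d[1],d[0])-np.arctan2(230,15)),np.hypot(*d))
E
```

```text
[-2.15413757  2.21846915 -0.0630991 ]
[238 165  11  65 170] [240.85294118 189.31764706] [0.58076034 0.11226454]
[295 173  10   9  66] [299.42424242 176.89393939] [0.60080203 0.00196456]
[265 187  21  20 127] [276.57480315 195.84251969] [0.56651244 0.04561114]
[271 224  10   8  65] [275.76923077 227.30769231] [0.5078952  0.04853859]
hub [0.5668 0.0516] [0.567 0.052 0.099]
b1 [0.5941 0.1058] [0.593 0.105 0.101]
b2 [0.6003 0.0008] [0.6   0.001 0.098]
b3 [0.5066 0.048 ] [0.507 0.048 0.098]
piv [ 0.533 -0.175] [ 0.533 -0.175  0.085]
gend [ 0.5511 -0.0446] [ 0.552 -0.045  0.068]
bow [ 0.4639 -0.0385] [ 0.464 -0.039  0.062]
c1 [0.669  0.1116] [0.67  0.112 0.045]
c2 [ 0.645  -0.2216] [ 0.653 -0.233  0.001]
c3 [ 0.4291 -0.2074] [ 0.425 -0.218 -0.001]
c4 [0.4544 0.1276] [ 0.451  0.137 -0.002]
b1 0.0606522453305504 63.21957903636991
b2 0.06086971180703756 -56.56813954095976
b3 0.06031812810212685 -176.51594428953274
gend 0.13163539109660352 82.07703644659406
yaw -4.758905690243028 0.2291608673169845
```

Call:
{"name": "play_rows", "arguments": {
  "claw": 0,
  "steps": [
    {"xyz":[37.3,-52.5,-3],"turn":[0,0,-1.17]},
    {"xyz":[37.3,-52.5,-3],"turn":[0,0,-1.17]},
    {"xyz":[37.3,-52.5,-3],"turn":[0,0,-1.17]},
    {"xyz":[37.3,-52.5,-3],"turn":[0,0,-1.17]},
    {"xyz":[37.3,-52.5,-3],"turn":[0,0,-1.17]},
    {"xyz":[37.3,-52.5,-3],"turn":[0,0,-1.17]},
    {"xyz":[37.3,-52.5,-3],"turn":[0,0,-1.17]},
    {"xyz":[37.3,-52.5,-3],"turn":[0,0,-1.17]}
  ]
}}

```text
clock: 1.1
tool_pos: [0.5294, 0.1684, 0.2078]
ee_rot: [-2.213, -2.229, -0.0]
wrist_force: [1.0, 1.1, -0.1]
width: 0.0002
finger_force: 0.0
```

Call:
{"name": "play_rows", "arguments": {
  "steps": [
    {"xyz":[8.2,-11.7,-2],"turn":[0,0,0]},
    {"xyz":[8.2,-11.7,-2],"turn":[0,0,0]},
    {"xyz":[8.2,-11.7,-2],"turn":[0,0,0]},
    {"xyz":[8.2,-11.7,-2],"turn":[0,0,0]},
    {"xyz":[8.2,-11.7,-2],"turn":[0,0,0]}
  ]
}}

```text
clock: 1.72
tool_pos: [0.6097, 0.0543, 0.1879]
ee_rot: [-2.211, -2.23, 0.0]
wrist_force: [-0.3, -0.2, -0.8]
width: -0.0
finger_force: 0.0
```

Run:
```python
from h import *
s=env.sense();print(s["tool_pos"],s["joints"])
f=env.grab_frame("wrist");cv2.imwrite("pics/w1.png",f["img"])
```

```text
[0.60971688 0.05432975 0.18794544] [8.61764389e-02 3.76763903e-01 1.70216361e+00 5.00505791e-04
 1.06344140e+00 7.73327375e-02]
```

View pics/w1.png

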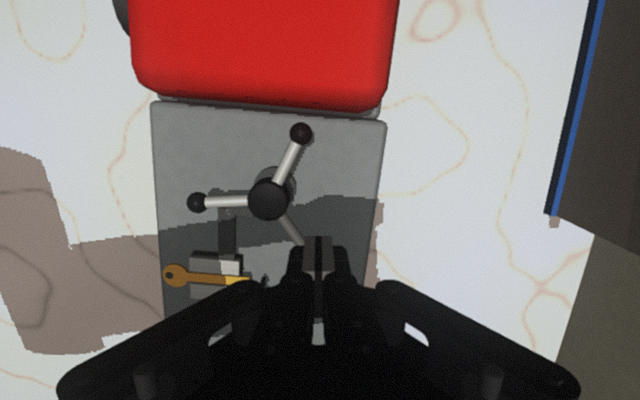

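The wrist view shows the closed fingers at (318,250). They are over the gap between the +y spoke (ball at 300,132) and the hidden spoke running down to the right, and the hub is at (268,198). I'll go down into the gap.

Call:
{"name": "play_rows", "arguments": {
  "steps": [
    {"xyz":[0.1,-0.1,-5],"turn":[0,0,0]},
    {"xyz":[0.1,-0.1,-8.5],"turn":[0,0,0]},
    {"xyz":[0.1,-0.1,-10.5],"turn":[0,0,0]},
    {"xyz":[0.1,-0.1,-11.5],"turn":[0,0,0]},
    {"xyz":[0.1,-0.1,-11.5],"turn":[0,0,0]}
  ]
}}

```text
clock: 2.4
tool_pos: [0.6116, 0.0526, 0.0732]
ee_rot: [2.212, 2.231, 0.0]
wrist_force: [0.6, -0.4, 0.4]
width: -0.0002
finger_force: 0.0
```

Run:
```python
from h import *
s=env.sense();p=s["tool_pos"];print(p,s["wrist_force"])
for a in range(0,-181,-12):
    q=np.array([.567,.0515])+.045*np.array([np.cos(np.radians(a)),np.sin(np.radians(a))]);print(a,((q-p[:2])*100).round(2), round(np.radians(a)*.8,2))
```

```text
[0.61162084 0.05262644 0.07322191] [ 0.55528499 -0.44029432  0.41201388]
0 [ 0.04 -0.11] 0.0
-12 [-0.06 -1.05] -0.17
-24 [-0.35 -1.94] -0.34
-36 [-0.82 -2.76] -0.5
-48 [-1.45 -3.46] -0.67
-60 [-2.21 -4.01] -0.84
-72 [-3.07 -4.39] -1.01
-84 [-3.99 -4.59] -1.17
-96 [-4.93 -4.59] -1.34
-108 [-5.85 -4.39] -1.51
-120 [-6.71 -4.01] -1.68
-132 [-7.47 -3.46] -1.84
-144 [-8.1  -2.76] -2.01
-156 [-8.57 -1.94] -2.18
-168 [-8.86 -1.05] -2.35
-180 [-8.96 -0.11] -2.51
```

Call:
{"name": "play_rows", "arguments": {
  "steps": [
    {"xyz":[-0.1,-1.0,0],"turn":[0,0,-0.17]},
    {"xyz":[-0.35,-1.9,0],"turn":[0,0,-0.34]},
    {"xyz":[-0.8,-2.75,0],"turn":[0,0,-0.5]},
    {"xyz":[-1.45,-3.45,0],"turn":[0,0,-0.67]},
    {"xyz":[-2.2,-4.0,0],"turn":[0,0,-0.84]},
    {"xyz":[-3.05,-4.4,0],"turn":[0,0,-1.01]},
    {"xyz":[-3.05,-4.4,0],"turn":[0,0,-1.01]}
  ]
}}

```text
clock: 3.28
tool_pos: [0.5826, 0.0083, 0.0749]
ee_rot: [3.014, 0.882, 0.006]
wrist_force: [1.6, 1.0, 0.7]
width: 0.0
finger_force: 0.9
```

Run:
```python
from h import *
s=env.sense();p=s["tool_pos"];print(p,s["wrist_force"],s["joints"])
f=env.grab_frame("scene");cv2.imwrite("pics/s2.png",cv2.resize(f["img"][120:320,180:480],None,fx=2,fy=2))
for a in range(-72,-193,-8):
    q=np.array([.567,.0515])+.045*np.array([np.cos(np.radians(a)),np.sin(np.radians(a))]);print(a,((q-p[:2])*100).round(2), round(np.radians(a+72)*.8,2))
```

```text
[0.58259261 0.00828996 0.07485754] [1.5940947  1.00888714 0.70909341] [1.15249314e-02 4.77433509e-01 1.84735186e+00 3.02179993e-04
 8.12937322e-01 1.01274218e+00]
-72 [-0.17  0.04] 0.0
-80 [-0.78 -0.11] -0.11
-88 [-1.4  -0.18] -0.22
-96 [-2.03 -0.15] -0.34
-104 [-2.65 -0.05] -0.45
-112 [-3.24  0.15] -0.56
-120 [-3.81  0.42] -0.67
-128 [-4.33  0.77] -0.78
-136 [-4.8  1.2] -0.89
-144 [-5.2   1.68] -1.01
-152 [-5.53  2.21] -1.12
-160 [-5.79  2.78] -1.23
-168 [-5.96  3.39] -1.34
-176 [-6.05  4.01] -1.45
-184 [-6.05  4.63] -1.56
-192 [-5.96  5.26] -1.68
```

View pics/s2.png

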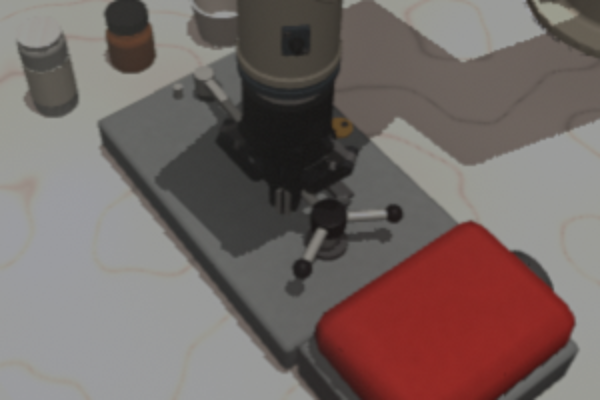

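The crop shows the fingers pushing the spoke and the other two spokes turned with it. The force is low, so I'll continue.

Call:
{"name": "play_rows", "arguments": {
  "steps": [
    {"xyz":[-0.8,-0.1,0],"turn":[0,0,-0.11]},
    {"xyz":[-1.4,-0.2,0],"turn":[0,0,-0.22]},
    {"xyz":[-2.0,-0.15,0],"turn":[0,0,-0.34]},
    {"xyz":[-2.65,-0.05,0],"turn":[0,0,-0.45]},
    {"xyz":[-3.25,0.15,0],"turn":[0,0,-0.56]},
    {"xyz":[-3.8,0.4,0],"turn":[0,0,-0.67]}
  ]
}}

```text
clock: 4.08
tool_pos: [0.5453, 0.0122, 0.0742]
ee_rot: [3.137, -0.158, 0.007]
wrist_force: [4.2, -2.5, 0.6]
width: 0.0001
finger_force: 2.6
```

Call:
{"name": "play_rows", "arguments": {
  "steps": [
    {"xyz":[-0.35,0.25,0],"turn":[0,0,-0.07]},
    {"xyz":[-0.7,0.5,0],"turn":[0,0,-0.14]},
    {"xyz":[-1.0,0.8,0],"turn":[0,0,-0.21]}
  ]
}}

```text
clock: 4.45
tool_pos: [0.539, 0.017, 0.0749]
ee_rot: [3.101, -0.479, 0.019]
wrist_force: [19.2, -35.5, -5.5]
width: -0.0001
finger_force: 20.3
```

Call:
{"name": "play_rows", "arguments": {
  "steps": [
    {"xyz":[0.3,-0.3,0],"turn":[0,0,-0.14]},
    {"xyz":[0.8,-0.8,0],"turn":[0,0,-0.14]},
    {"xyz":[0.8,-0.8,5],"turn":[0,0,-0.14]},
    {"xyz":[0.8,-0.8,10],"turn":[0,0,-0.14]},
    {"xyz":[-3.3,-5.0,14],"turn":[0,0,-0.1]},
    {"xyz":[-5.3,-10,14],"turn":[0,0,0]},
    {"xyz":[-5.3,-14,14],"turn":[0,0,0]},
    {"xyz":[-5.3,-14,14],"turn":[0,0,0]}
  ]
}}

```text
clock: 5.45
tool_pos: [0.4799, -0.1218, 0.2136]
ee_rot: [3.104, -0.485, 0.001]
wrist_force: [-0.8, 0.7, -0.2]
width: 0.0002
finger_force: 0.0
```

Run:
```python
from h import *
s=env.sense();p=s["tool_pos"];print(p,s["wrist_force"],s["joints"])
f=env.grab_frame("top");np.save("top2.npy",f,allow_pickle=True)
cv2.imwrite("pics/t2.png",cv2.resize(f["img"][120:290,220:480],None,fx=3,fy=3))
```

```text
[ 0.47991124 -0.12176157  0.21361689] [-0.75427436  0.6818839  -0.15742362] [-2.51320398e-01  1.69616572e-01  1.92432289e+00 -3.05363188e-04
  1.04690908e+00  1.62944293e+00]
```

View pics/t2.png

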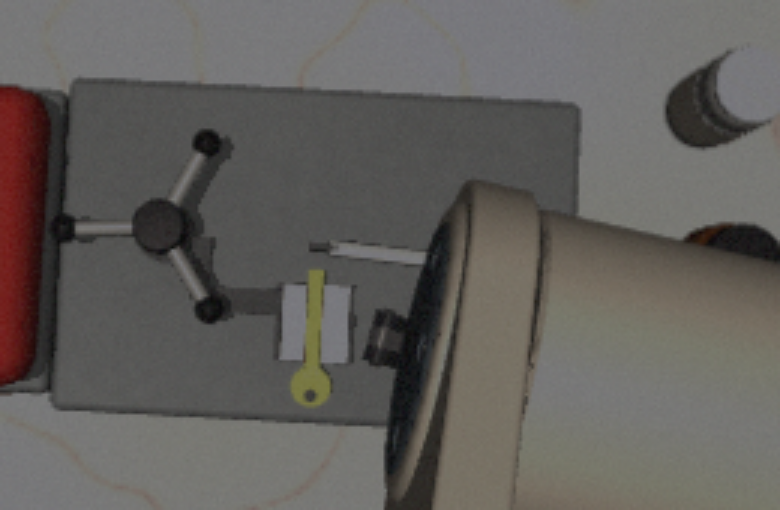

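The crop shows the wheel turned about 93° to a stall, with ball b2 now at (209,309). The stall force was purely perpendicular to the spoke, so this is the stop. The jaws are closed on the blade, and the gauge arm still lies across the tip with its end at (310,246). I'll lower the fingers behind the arm.

Call:
{"name": "play_rows", "arguments": {
  "steps": [
    {"xyz":[2.5,1.0,-3],"turn":[0,0,0]},
    {"xyz":[2.5,1.0,-8],"turn":[0,0,0]},
    {"xyz":[2.5,1.0,-12],"turn":[0,0,0]},
    {"xyz":[2.5,1.0,-14.5],"turn":[0,0,0]},
    {"xyz":[2.5,1.0,-15],"turn":[0,0,0]},
    {"xyz":[2.5,1.0,-15],"turn":[0,0,0]}
  ]
}}

```text
clock: 6.25
tool_pos: [0.5053, -0.1091, 0.0633]
ee_rot: [-3.104, 0.484, 0.0]
wrist_force: [0.7, -0.1, 0.5]
width: -0.0002
finger_force: 0.0
```

Run:
```python
from h import *
s=env.sense();p=s["tool_pos"];print(p,s["wrist_force"],s["joints"])
for a in [83,*range(76,-13,-8)]:
    c,d=np.cos(np.radians(a)),np.sin(np.radians(a))
    q=np.array([.533,-.175])+.06*np.array([c,d])+.018*np.array([-d,c]);print(a,((q-p[:2])*100).round(2), round(np.radians(a-83)*.5,2))
```

```text
[ 0.50532439 -0.10912628  0.06330058] [ 0.70408302 -0.14150789  0.51184547] [-2.15679607e-01  4.18201627e-01  1.99265525e+00  2.06279123e-04
  7.30984388e-01  1.66440168e+00]
83 [ 1.71 -0.41] 0.0
76 [ 2.47 -0.33] -0.06
68 [ 3.35 -0.35] -0.13
60 [ 4.21 -0.49] -0.2
52 [ 5.04 -0.75] -0.27
44 [ 5.83 -1.12] -0.34
36 [ 6.56 -1.6 ] -0.41
28 [ 7.22 -2.18] -0.48
20 [ 7.79 -2.84] -0.55
12 [ 8.26 -3.58] -0.62
4 [ 8.63 -4.37] -0.69
-4 [ 8.88 -5.21] -0.76
-12 [ 9.01 -6.07] -0.83
```

Call:
{"name": "play_rows", "arguments": {
  "steps": [
    {"xyz":[0.9,-0.2,0],"turn":[0,0,0]},
    {"xyz":[1.7,-0.4,0],"turn":[0,0,0]},
    {"xyz":[2.5,-0.35,0],"turn":[0,0,-0.06]},
    {"xyz":[3.35,-0.35,0],"turn":[0,0,-0.13]},
    {"xyz":[4.2,-0.5,0],"turn":[0,0,-0.2]},
    {"xyz":[5.0,-0.75,0],"turn":[0,0,-0.27]},
    {"xyz":[5.8,-1.1,0],"turn":[0,0,-0.34]},
    {"xyz":[6.55,-1.6,0],"turn":[0,0,-0.41]}
  ]
}}

```text
clock: 7.25
tool_pos: [0.5712, -0.126, 0.0635]
ee_rot: [-2.938, 1.112, -0.0]
wrist_force: [-1.2, 0.3, -0.0]
width: -0.0004
finger_force: 0.6
```

Call:
{"name": "play_rows", "arguments": {
  "steps": [
    {"xyz":[0.65,-0.6,0],"turn":[0,0,-0.07]},
    {"xyz":[1.2,-1.25,0],"turn":[0,0,-0.14]},
    {"xyz":[1.7,-2.0,0],"turn":[0,0,-0.21]},
    {"xyz":[1.95,-2.45,0],"turn":[0,0,-0.25]}
  ]
}}

```text
clock: 7.75
tool_pos: [0.5907, -0.1507, 0.0634]
ee_rot: [-2.777, 1.469, -0.001]
wrist_force: [0.2, 0.3, 0.4]
width: -0.0
finger_force: 0.5
```

Call:
{"name": "play_rows", "arguments": {
  "steps": [
    {"xyz":[0.1,-0.3,0],"turn":[0,0,-0.04]},
    {"xyz":[0.2,-0.6,0],"turn":[0,0,-0.08]},
    {"xyz":[0.25,-0.8,0],"turn":[0,0,-0.08]}
  ]
}}

```text
clock: 8.12
tool_pos: [0.5927, -0.1583, 0.0632]
ee_rot: [-2.717, 1.577, -0.0]
wrist_force: [0.9, 0.6, 0.8]
width: -0.0
finger_force: 0.5
```

Call:
{"name": "play_rows", "arguments": {
  "steps": [
    {"xyz":[0,-0.2,0],"turn":[0,0,0]},
    {"xyz":[0,-0.4,0],"turn":[0,0,0]}
  ]
}}

```text
clock: 8.38
tool_pos: [0.5925, -0.1597, 0.0631]
ee_rot: [-2.714, 1.576, 0.003]
wrist_force: [2.0, 21.7, 5.0]
width: -0.0
finger_force: 11.0
```

The arm is at its stop (22 N). I'll back off and clear the hand.

Call:
{"name": "play_rows", "arguments": {
  "steps": [
    {"xyz":[0,0.6,0],"turn":[0,0,0]},
    {"xyz":[0,1.5,0],"turn":[0,0,0]},
    {"xyz":[0,1.5,6],"turn":[0,0,0]},
    {"xyz":[0,1.5,12],"turn":[0,0,0]},
    {"xyz":[-4,5,16],"turn":[0,0,0]},
    {"xyz":[-9,9,18],"turn":[0,0,0]},
    {"xyz":[-14,13,18],"turn":[0,0,0]},
    {"xyz":[-18,18,18],"turn":[0,0,0]}
  ]
}}

```text
clock: 9.38
tool_pos: [0.4177, 0.0102, 0.2433]
ee_rot: [-2.716, 1.578, -0.002]
wrist_force: [0.9, 1.1, 0.5]
width: -0.0002
finger_force: 0.0
```

Call:
{"name": "play_rows", "arguments": {
  "steps": [
    {"xyz":[-4,5,0],"turn":[0,0,0]},
    {"xyz":[-7,10,0],"turn":[0,0,0]},
    {"xyz":[-9,15,0],"turn":[0,0,0]},
    {"xyz":[-10,20,0],"turn":[0,0,0]},
    {"xyz":[-10,20,0],"turn":[0,0,0]},
    {"xyz":[-10,20,0],"turn":[0,0,0]}
  ]
}}

```text
clock: 10.12
tool_pos: [0.3332, 0.1806, 0.241]
ee_rot: [-2.72, 1.517, 0.058]
wrist_force: [0.7, 0.4, -0.6]
width: 0.0003
finger_force: 0.0
```

Run:
```python
from h import *
s=env.sense();print(s["tool_pos"],s["wrist_force"])
f=env.grab_frame("top")
cv2.imwrite("pics/t3.png",cv2.resize(f["img"][120:290,220:480],None,fx=3,fy=3))
```

```text
[0.33316119 0.18064661 0.2410226 ] [ 0.70811844  0.4235245  -0.64126426]
```

View pics/t3.png

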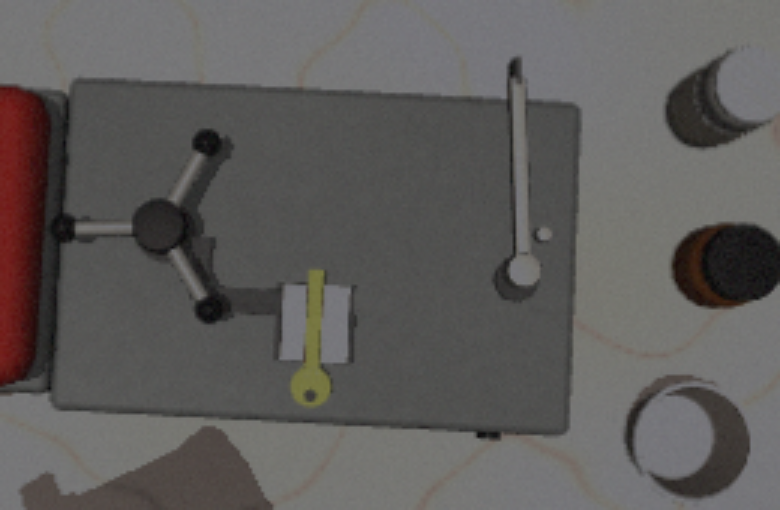

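The gauge arm is swung out along +x (pivot at (524,270), end at (516,65)). The wheel's balls are where they were at the stall, the blank hasn't moved, and the hand is clear. I'll hand in the job.

```bash
python3 -c "
from cell import env
print(env.close_job())"
```

```text
the job is handed in; nothing more can be done
None
```

The job is handed in, but no verdict came back. The wheel was turned clockwise until it stalled (about 40 N), then the gauge arm was pushed out to its stop (about 22 N). In the last picture the wheel and arm hadn't sprung back, the blank, can, tub and jar looked unmoved, and the hand was clear.

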